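# Close up the serviced safe

### The job

Close up the small safe on the turntable by pushing with the fingertips: first push its battery drawer fully home, then push the open lid down until it is fully shut, and last push the slide bolt's stud across as far as it goes, so that the bolt covers the lid's tongue. Only push, grasp nothing, and leave the loose parts around the safe where they are.

Things in the scene. Friction and masses are not known exactly. Their poses are not given: they have to be found in the camera images.
- turntable: worn walnut turntable, a round board 440 mm across with its top 30 mm above the shelf; it is locked and does not turn. Origin: centre of its underside, on the shelf.
- safe: small top-opening safe of grey painted steel, 170 mm deep (x), 240 wide (y), 85 high, fixed. Origin: centre of its underside; x points from front to back, z up; the bolt is on the +y half. The front 45 mm of its top is a fixed deck, 85 mm above the origin, with the bolt, a strap (12 mm high, at y +10 mm) and a keeper (12 mm high, at y -46 mm); the lid covers the rest.
- drawer (a joint): opening of the battery drawer in the safe's front (m): 0 is fully home, up to 0.055 open (towards the safe's -x). It slides with about 1.5 N of friction and stays where it is left.
- drawer_face (a point): centre of the outer face of the drawer's front plate. The plate is 90 mm wide (safe y), 44 mm high and 6 mm thick; its centre lies 27 mm above the safe's underside and 45 mm to the safe's -y side of the middle. When home, the plate lies on the safe's front and stands 6 mm proud of it.
- lid (a joint): opening angle of the steel lid (rad): 0 is shut, flush with the deck; 1.35 is fully open, nearly upright. The hinge is stiff (about 0.4 N m): the lid does not fall, but stays where it is left, and must be pushed all the way down.
- lid_hinge (a point): middle of the lid's hinge axis, at the back of the safe, 80 mm behind and 82 mm above the safe's origin; the axis runs along the safe's y.
- lid_edge (a point): middle of the lid's free front edge, on its outer face (the top when shut). The lid is a plate 120 mm from hinge to edge, 236 wide, 6 thick, its mid-plane on the hinge axis. When open, its outer face looks up and to the safe's back (+x): push it from behind, forward and down. A thin tongue 26 mm wide juts 22 mm beyond the edge.
- bolt (a joint): position of the slide bolt on the deck (m): 0 is fully across, its bar over the lid's tongue and in the keeper; 0.040 is fully drawn back, towards the safe's +y. It moves along the safe's y with about 1.5 N of friction and stays where it is left.
- bolt_stud (a point): centre of the top of the bolt's stud, an upright block 18 mm (safe x) x 16 mm (safe y), 18 mm high on the bolt's flat bar; this point is 26.5 mm above the deck. To shoot the bolt the stud is pushed towards the safe's -y, over the deck from its +y side.
- knob: brushed steel safe knob, round foot 42 mm across, bar grip on top, 41 mm tall; loose, on the turntable beside or in front of the safe, to be left alone. Origin: centre of its underside.
- plug: brass lock plug, a stubby cylinder 30 mm across and 34 mm tall; loose, on the turntable beside or in front of the safe, to be left alone. Origin: centre of its underside.
- cover: orange plastic battery cover, a thin plate 30 x 40 x 12 mm; loose, on the turntable beside or in front of the safe, to be left alone. Origin: centre of its underside.
- lens: green glass indicator lens, a low dome 34 mm across and 16 mm tall; loose, on the turntable beside or in front of the safe, to be left alone. Origin: centre of its underside.
- screwdriver: screwdriver lying on the tiled shelf beside the turntable; loose, to be left alone. Origin: centre of its underside.
- spray: blue spray can, 52 mm across, 130 mm tall, standing on the shelf; loose, to be left alone. Origin: centre of its underside.
- pack: black battery pack 60 x 34 x 22 mm lying on the shelf; loose, to be left alone. Origin: centre of its underside.

How it is judged (in metres and radians):
On the way, in this order (a step that is already met when the one before it is completed fails the run):
1. the battery drawer is pushed fully home (value of joint drawer below 0.004 m), for 0.2 s.
2. the lid is pushed fully shut (value of joint lid below 0.04 rad and value of joint drawer below 0.004 m), for 0.2 s.
3. the bolt is pushed fully across, over the tongue of the shut lid (value of joint bolt below 0.004 m and value of joint lid below 0.04 rad), for 0.2 s.
At the end, for the whole second after the job is handed in: the drawer is within 4 mm of fully home, the lid within 0.04 rad (about 5 mm at its edge) of shut, the bolt within 4 mm of fully across, and every loose part within 20 mm of where it stood (all of step 3 and value of joint drawer below 0.004 m and not (distance of knob from where it was at the start of the episode above 0.02 m) and not (distance of plug from where it was at the start of the episode above 0.02 m) and not (distance of cover from where it was at the start of the episode above 0.02 m) and not (distance of lens from where it was at the start of the episode above 0.02 m) and not (distance of screwdriver from where it was at the start of the episode above 0.02 m) and not (distance of spray from where it was at the start of the episode above 0.02 m) and not (distance of pack from where it was at the start of the episode above 0.02 m)); the robot touches nothing.
It fails at once if the bolt is pushed across while the lid is not shut (value of joint bolt below 0.02 m and value of joint lid above 0.1 rad).
It fails at once if a loose part is lifted or moved more than 20 mm (distance of any of knob, plug, cover, lens, screwdriver, spray, pack from where it was at the start of the episode above 0.02 m).
It also fails if it takes over 54 s, if anything falls off the work surface, if the arm or the gripper's body presses on something with over 40 N, if the wrist force passes 120 N, or if a joint passes its speed limit or range.

### The arm

A 6-joint arm with a two-finger parallel gripper is mounted at the origin on the work surface. World frame = base frame: x ahead of the robot, y to its left, z up, the work surface at z = 0. Lengths are in mm, angles in rad, forces in N, time in s.
With the tool pointing down it reaches from about 425 to 950 mm from the base axis. Payload 3.5 kg.
Tool frame: the origin (TCP) lies at the very end of the fingers, on their centre line; the grasp point (between the pads) lies 19 mm behind it; z points along the fingers, y is the direction in which the jaws open and shut (so a half turn about z gives the same grasp; the last joint's range is limited). The gripper opens to 85 mm and grips with 20 to 120 N. Pads are 22 mm wide; open, the fingers measure 114 mm over their backs; the gripper's body (76 mm by 85 mm) begins 54 mm behind the grasp point. The pads swing forward as they close: fully open they stand 13 mm farther back than shut.
Start: joints at [-1.378, 0.286, 1.577, -0, 1.279, -0.15], TCP at [226.908, -635.704, 231.325] pointing down, gripper open.
Joint ranges: [-2.77, 2.77], [-0.9, 2.22], [0.21, 2.48], [-1.53, 4.67], [0.24, 2.81], [-2.84, 2.84]. Speed limits (rad/s): [2.79, 2.79, 3.14, 3.14, 3.14, 3.14].

### API

Orientations are given as a unit quaternion [x, y, z, w].
In Python, from cell import bot gives the robot as it stands.
- The arm moves only by the tool carry_out, never from a script. Its argument "deltas" is a list of rows, each a list of 3 entries, a list of its own where there are three numbers: the turn, a rotation vector about the tool's x, y, z in degrees, then the shift along the tool's x, y, z in cm, then the opening, from -1 (shut) to 1 (fully open). A call has 1 to 8 rows; each row shifts and turns the commanded pose from where the row before left it, along the tool's axes as they then stand; what a row does not reach is not made up. A row lasts 1/10 s, in which the tool goes at most 50 mm and 8.59 degrees, less where a joint would pass 70% of its speed; a pose out of reach is approached as far as the arm can. A call is refused whole if a number of a shift passes 5 or a number of a turn 8.59, either way. A call with a gripper value outside its range is refused whole. The fingers move at their own pace and stop on an object; "squeeze" is the grip in N (left out, the last holds). Time passes only in rows, so rows that do not move let the fingers close. It gives the time, the measured TCP pose, the force and the opening at its end, in the units of the state.
- bot.get_obs(): the state, without advancing time (a new reading comes with each control period).
- bot.grab_frame(name): name is "scene" or "top"; returns a dict with "image" (400x640x3 uint8, red, green, blue), "depth" (400x640 float32, mm along the optical axis (not along the pixel's ray), 0 where there is no reading), "fx", "fy", "cx", "cy" (pixels), "D" ([k1, k2, p1, p2, k3] as OpenCV has them; the pictures are not rectified), "world_to_cam" (4x4, takes a point from world to camera coordinates). Camera axes: x right, y up, looking along -z (the intrinsics and any distortion apply to the point x, -y, -z); pixel columns grow to the right and rows downward; lengths in mm; the calibration is good to about 2 mm. A picture is of the moment at which its call begins.
- bot.close_job(): hands the job in, once; it reports no verdict.
The state is a dict: "t": time; "joints": joint angles; "joint_vel": joint speeds; "tau": joint torques, N m; "tool_pos": TCP position; "ee_rot": TCP orientation; "ft_force": force on the tool from outside, world axes, zero at the start; "ft_torque": the same for the moment, N m; "width": finger opening in mm.
Only numpy, scipy, OpenCV 4.12 (cv2) and the standard library are available. Lean on these libraries where they do the work, as an engineer would, in place of code of your own. Each camera call takes 0.05 s, during which the arm holds its last target.

## Working session

There is one attempt and no reset: what is moved stays moved. The work goes in short steps, Python scripts to look and compute and a tool call to move; the robot and the scene stay as the last step left them, time stands still between calls to the robot, and variables do not carry over. Pictures are saved under pics/ and viewed, and the job is handed in when it is done.

Besides the shell and the picture viewer there is one more tool, called after "Emit:" as name(argument=value, ...) on one line, values as JSON. carry_out: Moves the arm, as the interface text tells. Its arguments: {"type":"object","properties":{"deltas":{"type":"array"},"squeeze":{"type":"number"}},"required":["deltas"]}

```bash
ls; mkdir -p pics; python3 - <<'E'
from cell import bot
import cv2,numpy as np,pickle
o=bot.get_obs();print(o)
for n in ("scene","top"):
    f=bot.grab_frame(n);pickle.dump(f,open(f"pics/{n}0.pkl","wb"))
    cv2.imwrite(f"pics/{n}0.png",f["image"][:,:,::-1])
    print(n,f["fx"],f["fy"],f["cx"],f["cy"],f["D"],f["world_to_cam"],(f["depth"]>0).mean())
E
```

```text
pics
{'t': 0.0, 'joints': array([-1.37800199e+00,  2.87196234e-01,  1.57817719e+00,  2.63646454e-05,
        1.27857856e+00, -1.50017357e-01]), 'joint_vel': array([-0.00019297,  0.00024529, -0.00021292, -0.00348213, -0.00114755,
       -0.00118137]), 'tau': array([ 6.58942936e-04, -4.05981016e+01, -2.92623550e+01, -7.29238195e-05,
        5.66245973e-03,  5.13968942e-06]), 'tool_pos': array([ 226.7888087 , -635.06953027,  229.92668496]), 'ee_rot': array([ 9.85345913e-01,  1.70563888e-01, -1.26131371e-05, -1.17966140e-03]), 'ft_force': array([ 0.59487568, -0.16559002,  0.24667293]), 'ft_torque': array([-0.03893599,  0.01220411,  0.02214602]), 'width': 85.50415926501663}
scene 440.53503813978836 440.53503813978836 314.7255233503116 195.37913621575848 [0.02742416 0.         0.         0.         0.        ] [[ 7.95678387e-01  6.05718441e-01 -1.03651402e-03 -4.42329306e+02]
 [-4.20627322e-01  5.53770371e-01  7.18617445e-01  1.48645156e+02]
 [ 4.35853829e-01 -5.71352383e-01  6.95404842e-01 -1.51160178e+03]
 [ 0.00000000e+00  0.00000000e+00  0.00000000e+00  1.00000000e+00]] 0.99577734375
top 447.68886020785294 447.68886020785294 319.30511193437866 202.39351104829356 [-0.03658034  0.          0.          0.          0.        ] [[ 1.04789343e-02 -9.99877753e-01  1.16047578e-02 -1.56821736e+01]
 [ 9.90944135e-01  1.19375541e-02  1.33743096e-01 -5.85416698e+02]
 [-1.33865279e-01  1.00981816e-02  9.90948088e-01 -1.27713698e+03]
 [ 0.00000000e+00  0.00000000e+00  0.00000000e+00  1.00000000e+00]] 0.99608203125
```

View pics/scene0.png

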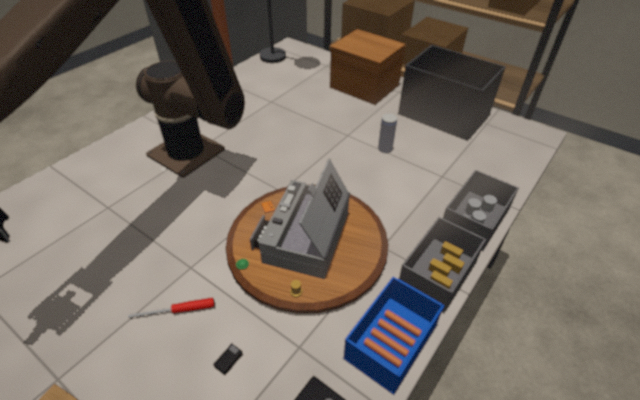

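View pics/top0.png

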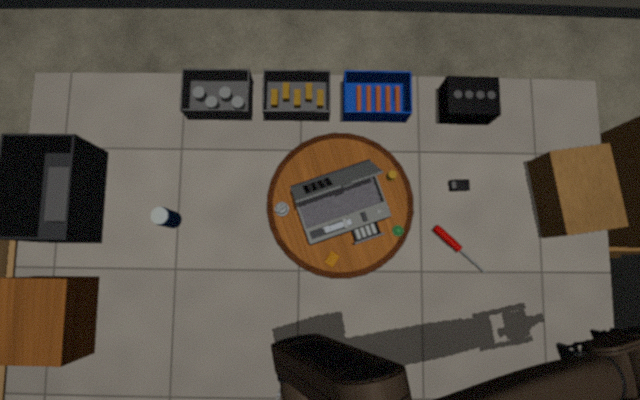

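The safe is at the top-image centre (340,200). The lid is open at the back, the drawer at (367,232), the stud near (345,225) and the cover at (332,259). I'll look at enlarged crops next.

```bash
cat > h.py <<'E'
import numpy as np,cv2,pickle
def load(n): return pickle.load(open(f"pics/{n}.pkl","rb"))
def K(f): return np.array([[f["fx"],0,f["cx"]],[0,f["fy"],f["cy"]],[0,0,1.]])
def ray(f,uv):
    p=cv2.undistortPoints(np.array([uv],float).reshape(1,1,2),K(f),np.array(f["D"],float))[0,0]
    return np.array([p[0],-p[1],-1.])
def pt(f,uv,d):
    c=ray(f,uv)*d; M=f["world_to_cam"]
    return M[:3,:3].T@(c-M[:3,3])
def ptz(f,uv,z):
    M=f["world_to_cam"];o=-M[:3,:3].T@M[:3,3];r=M[:3,:3].T@ray(f,uv)
    return o+r*(z-o[2])/r[2]
def proj(f,P):
    P=np.atleast_2d(P);M=f["world_to_cam"];c=P@M[:3,:3].T+M[:3,3]
    c=c*[1,-1,-1]
    return cv2.projectPoints(c.reshape(-1,1,3),np.zeros(3),np.zeros(3),K(f),np.array(f["D"],float))[0][:,0]
def cloud(f):
    h,w=f["depth"].shape
    u,v=np.meshgrid(np.arange(w),np.arange(h))
    p=cv2.undistortPoints(np.stack([u,v],-1).reshape(-1,1,2).astype(float),K(f),np.array(f["D"],float))[:,0]
    d=f["depth"].reshape(-1);c=np.stack([p[:,0]*d,-p[:,1]*d,-d],1);M=f["world_to_cam"]
    return ((c-M[:3,3])@M[:3,:3]).reshape(h,w,3)
def crop(f,x0,y0,x1,y1,s,name):
    im=cv2.resize(f["image"][y0:y1,x0:x1,::-1],None,fx=s,fy=s,interpolation=cv2.INTER_CUBIC)
    im=cv2.convertScaleAbs(im,alpha=1.5,beta=10)
    cv2.imwrite(name,im)
E
python3 - <<'E'
from h import *
crop(load("scene0"),220,150,400,310,4.4,"pics/sc.png")
crop(load("top0"),260,125,420,285,3.7,"pics/tc.png")
E
```

```text
(no output)
```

View pics/sc.png

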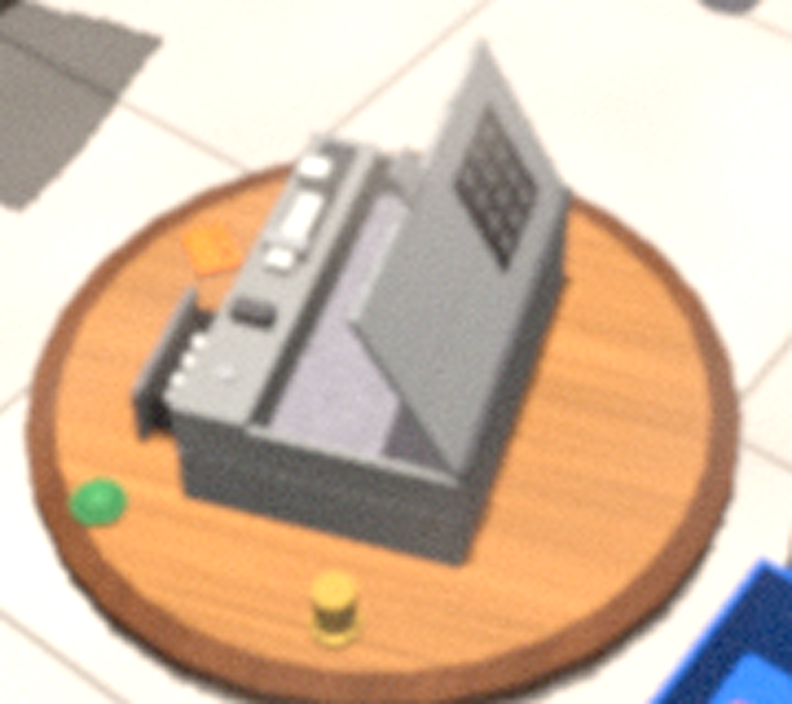

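View pics/tc.png

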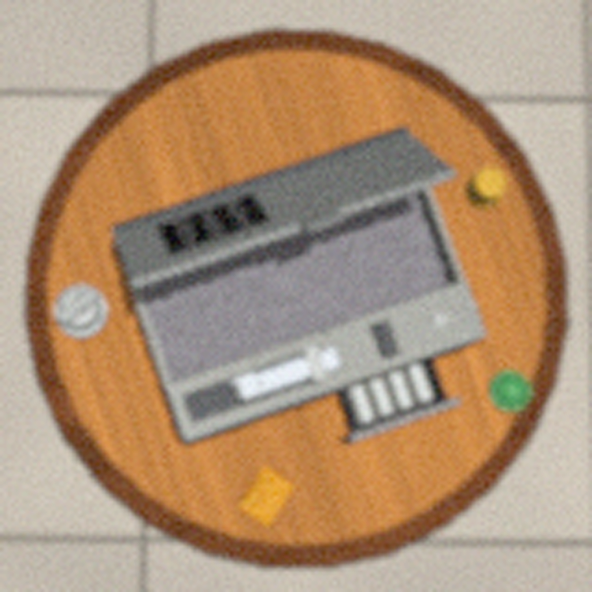

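```bash
python3 - <<'E'
from h import *
for n in("top0","scene0"):
    f=load(n);C=cloud(f)
    def at(u,v,r=1): return np.median(C[v-r:v+r+1,u-r:u+r+1].reshape(-1,3),0).round(1)
    if n=="top0":
        q=lambda x,y:(round(260+x/3.7),round(125+y/3.7))
        L=dict(turn=(230,520),deckA=(450,320),deckB=(420,340),decFL=(200,430),lid1=(200,200),lid2=(400,150),lid3=(420,165),floor=(250,265),knob=(80,310),plug=(490,183),cover=(267,495),lens=(510,390),drawer=(395,395),dr_face=(400,420),bar=(265,380),stud=(325,358),keeper=(385,338))
    else:
        q=lambda x,y:(round(220+x/4.4),round(150+y/4.4))
        L=dict(turn=(640,400),deckA=(215,390),w1=(316,165),w2=(300,215),w3=(280,258),keeper=(250,310),lidA=(430,300),lidB=(480,80),lidC=(450,430),face=(160,370),plug=(335,585),cover=(212,250),lens=(98,500))
    print(n)
    for k,(x,y) in L.items():
        u,v=q(x,y); print(k,(u,v),at(u,v,1))
    # plane fits
f=load("top0");C=cloud(f).reshape(-1,3)
m=(C[:,2]>109)&(C[:,2]<121)&(np.hypot(C[:,0]-600,C[:,1]+40)<260)
print(m.sum(),C[m].mean(0)); r=cv2.minAreaRect(C[m][:,:2].astype(np.float32));print(r,cv2.boxPoints(r))
m=(C[:,2]>22)&(C[:,2]<40)&(np.hypot(C[:,0]-600,C[:,1]+40)<300)
r=cv2.minEnclosingCircle(C[m][:,:2].astype(np.float32));print(r,np.median(C[m],0))
E
```

```text
top0
turn (322, 266) [400.2 -19.   31.4]
deckA (382, 211) [ 553.2 -181.7  115.3]
deckB (374, 217) [ 536.5 -159.7  116.1]
decFL (314, 241) [468.5   5.1 116.3]
lid1 (314, 179) [640.4   7.2 118.8]
lid2 (368, 166) [ 671.1 -138.8  155.8]
lid3 (374, 170) [ 651.3 -149.6  198. ]
floor (328, 197) [596.  -33.4  78.5]
knob (282, 209) [562.1  98.5  61.8]
plug (392, 174) [ 668.6 -219.7   65.5]
cover (332, 259) [420.7 -47.7  36.6]
lens (398, 230) [ 506.3 -239.2   45.1]
drawer (367, 232) [ 498.7 -147.7   54.8]
dr_face (368, 239) [ 477.4 -147.4   80.2]
bar (332, 228) [504.  -43.6 124. ]
stud (348, 222) [520.8 -87.2 125.3]
keeper (364, 216) [ 537.4 -130.6  129.3]
scene0
turn (365, 241) [715.1  14.3  30.4]
deckA (269, 239) [ 558.1 -187.4  115.9]
w1 (292, 188) [505.9 -33.8 142. ]
w2 (288, 199) [510.9 -58.3 123.7]
w3 (284, 209) [526.3 -92.7 123.5]
keeper (277, 220) [ 540.5 -135.8  127.4]
lidA (318, 218) [ 645.6 -105.4  178. ]
lidB (329, 168) [579.6  29.8 207.4]
lidC (322, 248) [ 685.3 -141.3  130. ]
face (256, 234) [ 488.4 -165.9   64.6]
plug (296, 283) [ 668.6 -221.1   65.1]
cover (268, 207) [426.3 -52.   36. ]
lens (242, 264) [ 513.4 -247.9   43.1]
1378 [543.21894767 -83.05888603 115.9459348 ]
((581.3297119140625, -66.55775451660156), (172.28817749023438, 240.1302490234375), 19.917251586914062) [[ 459.43655    16.97967 ]
 [ 541.24     -208.78732 ]
 [ 703.2229   -150.09518 ]
 [ 621.41943    75.671814]]
((629.8458862304688, -39.944461822509766), 275.6604919433594) [578.22619755 -62.08188578  31.08590618]
```

```bash
cat >> h.py <<'E'
yaw=np.deg2rad(19.9)
S0=np.array([581.3,-66.6,30.])
def Rz(a=None):
    a=yaw if a is None else a
    return np.array([[np.cos(a),-np.sin(a),0],[np.sin(a),np.cos(a),0],[0,0,1]])
def s2w(p): return np.atleast_2d(p)@Rz().T+S0
def w2s(p): return (np.atleast_2d(p)-S0)@Rz()
E
python3 - <<'E'
from h import *
for n in("top0","scene0"):
    f=load(n);C=cloud(f);P=w2s(C.reshape(-1,3))
    m=(np.abs(P[:,1])<118)&(P[:,0]>-20)&(P[:,0]<110)&(P[:,2]>100)
    Q=P[m]; a=np.arctan2(Q[:,2]-82,80-Q[:,0])
    print(n,m.sum(),np.percentile(np.degrees(a),[5,25,50,75,95]).round(1),"topz",np.percentile(Q[:,2],[90,97,99]).round(1))
    fit=np.polyfit(Q[:,2],Q[:,0],1);print(fit,np.degrees(np.arctan2(1,-fit[0])))
    # stud & drawer
    m=(np.abs(P[:,0]+62)<22)&(np.abs(P[:,1])<115)&(P[:,2]>104)&(P[:,2]<118);Q=P[m]
    print("stud",m.sum(),np.median(Q,0).round(1),np.ptp(Q,axis=0).round(1) if m.sum() else '')
    m=(P[:,0]<-92)&(P[:,0]>-160)&(np.abs(P[:,1]+45)<43)&(P[:,2]>8)&(P[:,2]<60);Q=P[m]
    print("drw",m.sum(),np.percentile(Q[:,0],[1,5,20,50,90]).round(1))
    m&=P[:,2]>42;Q=P[m];print("drwtop",Q.round(0)[:40].tolist())
    im=f["image"].copy()
    V=[]
    for x in(-85,-40,85):
        for y in np.arange(-120,121,4): V.append([x,y,85])
    for y in(-120,120):
        for x in np.arange(-85,86,4): V.append([x,y,85]);
    for y in np.arange(-120,121,4):V.append([-85,y,0])
    V+=[[-85-6-e,y,49] for e in(0,55) for y in range(-90,1,3)]
    big=cv2.resize(im,None,fx=5,fy=5,interpolation=cv2.INTER_CUBIC)[:,:,::-1].copy()
    for u in proj(f,s2w(V)): cv2.circle(big,(int(u[0]*5+2),int(u[1]*5+2)),1,(0,0,255),-1)
    c=big[650:1250,1330:2100] if n=="top0" else big[780:1380,1100:1880]
    cv2.imwrite(f"pics/ov_{n}.png",cv2.convertScaleAbs(c,alpha=1.5))
E
```

```text
top0 1296 [61.7 63.4 64.1 65.2 68.5] topz [189.4 193.7 209.3]
[ -0.54474786 128.57505413] 61.420755421236734
stud 42 [-63.6  62.4 112. ] [ 18.  109.3  11.6]
drw 339 [-126.6 -125.4 -120.5 -109.8  -95.4]
drwtop [[-92.0, -8.0, 42.0], [-118.0, -80.0, 48.0], [-121.0, -81.0, 49.0], [-122.0, -84.0, 49.0], [-123.0, -87.0, 50.0], [-121.0, -72.0, 54.0], [-122.0, -75.0, 51.0], [-123.0, -77.0, 54.0], [-124.0, -80.0, 52.0], [-125.0, -82.0, 52.0], [-126.0, -85.0, 50.0], [-121.0, -63.0, 49.0], [-122.0, -66.0, 50.0], [-123.0, -68.0, 52.0], [-124.0, -72.0, 47.0], [-125.0, -73.0, 52.0], [-126.0, -76.0, 50.0], [-127.0, -79.0, 48.0], [-121.0, -54.0, 50.0], [-122.0, -56.0, 54.0], [-123.0, -59.0, 53.0], [-124.0, -62.0, 53.0], [-125.0, -65.0, 46.0], [-126.0, -68.0, 48.0], [-127.0, -71.0, 47.0], [-121.0, -45.0, 50.0], [-122.0, -48.0, 47.0], [-123.0, -50.0, 50.0], [-124.0, -53.0, 53.0], [-124.0, -56.0, 48.0], [-125.0, -58.0, 50.0], [-126.0, -61.0, 50.0], [-122.0, -39.0, 51.0], [-122.0, -42.0, 49.0], [-123.0, -44.0, 50.0], [-124.0, -47.0, 50.0], [-125.0, -49.0, 53.0], [-126.0, -53.0, 47.0], [-121.0, -30.0, 49
[... 451 characters left out ...]
.0, 50.0], [-122.0, -10.0, 44.0], [-126.0, -19.0, 48.0], [-123.0, -20.0, 49.0], [-121.0, -18.0, 48.0], [-121.0, -12.0, 42.0], [-125.0, -23.0, 48.0], [-121.0, -24.0, 51.0], [-121.0, -18.0, 45.0], [-126.0, -27.0, 49.0], [-124.0, -26.0, 48.0], [-121.0, -24.0, 47.0], [-127.0, -32.0, 50.0], [-124.0, -31.0, 49.0], [-123.0, -28.0, 46.0], [-122.0, -25.0, 43.0], [-126.0, -34.0, 48.0], [-123.0, -35.0, 50.0], [-122.0, -30.0, 44.0], [-126.0, -39.0, 49.0], [-123.0, -40.0, 51.0], [-121.0, -39.0, 51.0], [-121.0, -33.0, 45.0], [-124.0, -44.0, 51.0], [-123.0, -41.0, 49.0], [-120.0, -40.0, 48.0], [-125.0, -49.0, 52.0], [-124.0, -45.0, 48.0], [-121.0, -46.0, 50.0], [-125.0, -50.0, 50.0], [-123.0, -48.0, 48.0]]
```

View pics/ov_top0.png

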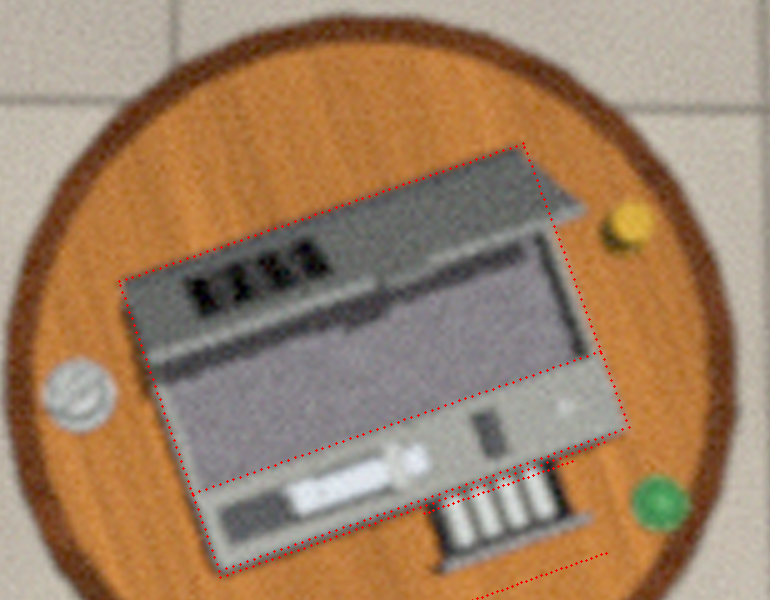

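View pics/ov_scene0.png

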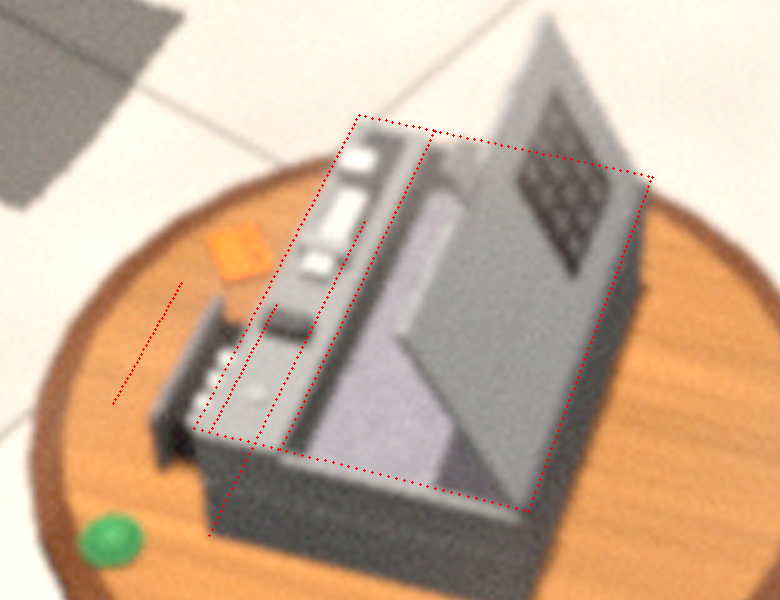

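Both cameras agree on the fit. The safe sits at (581,-67) with yaw 19.9°, and its deck is at z 116. The lid is at about 63°, the drawer is about 36 mm open, and the stud is at safe (-63,57). The tool's x axis already runs along safe +x and its y axis along safe -y, so I'll start moving.

Emit:
carry_out(deltas=[[[0,0,0],[2.5,-2.5,0],-1],[[0,0,0],[2.5,-2.5,0],-1],[[0,0,0],[2.5,-2.5,0],-1],[[0,0,0],[2.5,-2.5,0],-1],[[0,0,0],[2.5,-2.5,0],-1],[[0,0,0],[2.5,-2.5,0],-1],[[0,0,0],[2.5,-2.5,0],-1],[[0,0,0],[2.5,-2.5,0],-1]])

```text
t: 0.9
tool_pos: [348.3, -378.5, 230.8]
ee_rot: [0.985, 0.17, -0.0, -0.0]
ft_force: [0.1, -0.0, 0.1]
width: 0.2
```

```bash
cat > st.py <<'E'
from cell import bot
from h import *
from scipy.spatial.transform import Rotation as R
o=bot.get_obs();r=R.from_quat(o["ee_rot"]).as_matrix()
print("t",round(o["t"],2),"safe",w2s(o["tool_pos"])[0].round(1),"world",o["tool_pos"].round(1),"F_safe",(o["ft_force"]@Rz()).round(1),"w",round(o["width"],1),"j",o["joints"].round(2))
print("tool axes in safe",(Rz().T@r).round(3).tolist())
E
python3 st.py
```

```text
t 0.9 safe [-325.3 -213.9  200.8] world [ 348.3 -378.5  230.8] F_safe [ 0.1 -0.1  0.1] w 0.2 j [-1.02 -0.07  1.97  0.    1.25  0.2 ]
tool axes in safe [[1.0, -0.005, -0.0], [-0.005, -1.0, 0.001], [-0.0, -0.001, -1.0]]
```

Emit:
carry_out(deltas=[[[0,0,0],[2.4,-2.4,0],-1],[[0,0,0],[2.4,-2.4,0],-1],[[0,0,0],[2.4,-2.4,0],-1],[[0,0,0],[2.4,-2.4,0],-1],[[0,0,0],[2.4,-2.4,0],-1],[[0,0,0],[2.4,-2.4,0],-1],[[0,0,0],[2.4,-2.4,0],-1],[[0,0,0],[0,0,0],-1]])

```text
t: 1.7
tool_pos: [450.4, -162.3, 230.8]
ee_rot: [0.985, 0.173, -0.0, -0.001]
ft_force: [-0.2, 0.3, -0.1]
width: 0.5
```

```bash
python3 st.py
```

```text
t 1.7 safe [-155.7  -45.5  200.8] world [ 450.4 -162.3  230.8] F_safe [-0.1  0.3 -0.1] w 0.5 j [-0.56 -0.16  2.04  0.    1.26  0.66]
tool axes in safe [[1.0, 0.0, 0.0], [0.0, -1.0, 0.002], [0.0, -0.002, -1.0]]
```

Next, descend to world z ≈ 61.

Emit:
carry_out(deltas=[[[0,0,0],[0,0,2.5],-1],[[0,0,0],[0,0,2.5],-1],[[0,0,0],[0,0,2.5],-1],[[0,0,0],[0,0,2.5],-1],[[0,0,0],[0,0,2.5],-1],[[0,0,0],[0,0,2.5],-1],[[0,0,0],[0,0,2.0],-1],[[0,0,0],[0,0,0],-1]])

```text
t: 2.5
tool_pos: [447.0, -164.6, 58.1]
ee_rot: [0.985, 0.17, -0.003, -0.002]
ft_force: [0.2, -0.7, -0.3]
width: -0.0
```

```bash
python3 st.py; python3 - <<'E'
from cell import bot
from h import *
for n,b in(("top",(260,125,420,285,3.7)),("scene",(220,150,400,310,4.2))):
    crop(bot.grab_frame(n),*b,f"pics/{n}_1.png")
a=cv2.imread("pics/scene_1.png");cv2.imwrite("pics/scene_1.png",a[:,:760])
E
```

```text
t 2.5 safe [-159.6  -46.4   28.1] world [ 447.  -164.6   58.1] F_safe [-0.1 -0.7 -0.3] w -0.0 j [-0.57  0.08  2.17 -0.    0.9   0.66]
tool axes in safe [[1.0, -0.005, -0.005], [-0.005, -1.0, 0.006], [-0.005, -0.006, -1.0]]
```

View pics/scene_1.png

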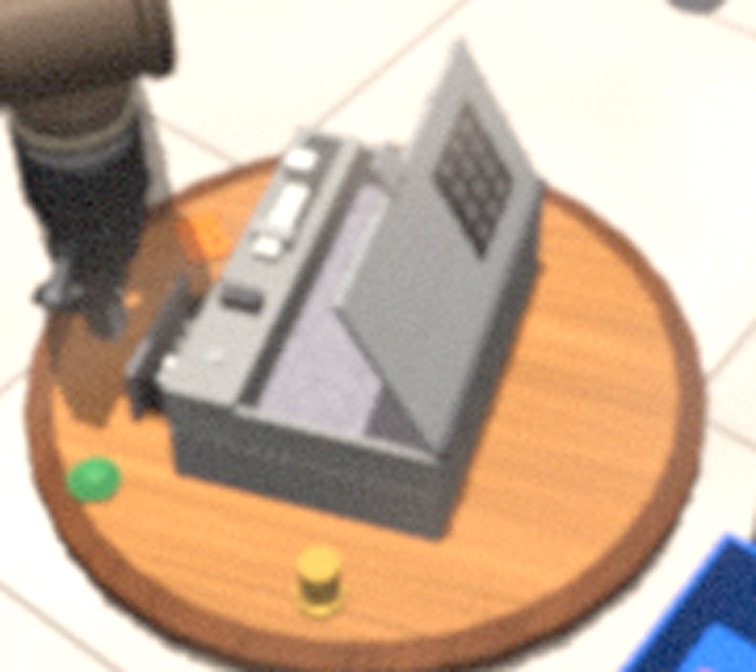

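The fingertips are in front of the drawer plate, at crop (110,330), and clear of the cover. Now push it home.

Emit:
carry_out(deltas=[[[0,0,0],[0.5,0,-0.3],-1],[[0,0,0],[0.7,0,0],-1],[[0,0,0],[0.7,0,0],-1],[[0,0,0],[0.7,0,0],-1],[[0,0,0],[0.7,0,0],-1],[[0,0,0],[0.7,0,0],-1],[[0,0,0],[0.7,0,0],-1],[[0,0,0],[0,0,0],-1]])

```text
t: 3.4
tool_pos: [495.0, -149.1, 64.2]
ee_rot: [0.985, 0.171, 0.0, -0.0]
ft_force: [-0.6, 0.3, 0.8]
width: -0.1
```

```bash
python3 st.py
```

```text
t 3.4 safe [-109.3  -48.2   34.2] world [ 495.  -149.1   64.2] F_safe [-0.4  0.5  0.8] w -0.1 j [-0.49  0.15  2.08  0.    0.92  0.74]
tool axes in safe [[1.0, -0.004, 0.001], [-0.004, -1.0, 0.0], [0.001, -0.0, -1.0]]
```

Emit:
carry_out(deltas=[[[0,0,0],[0.3,0,0],-1],[[0,0,0],[0.2,0,0],-1],[[0,0,0],[0.2,0,0],-1],[[0,0,0],[0,0,0],-1]])

```text
t: 3.8
tool_pos: [499.7, -147.3, 64.0]
ee_rot: [0.985, 0.171, -0.002, -0.0]
ft_force: [-3.8, -1.8, 1.8]
width: 0.1
```

```bash
python3 st.py;python3 - <<'E'
from cell import bot
from h import *
for n,b in(("top",(300,165,420,265,6)),("scene",(220,150,340,260,6))):
    f=bot.grab_frame(n);crop(f,*b,f"pics/{n}_2.png")
    P=w2s(cloud(f).reshape(-1,3));m=(P[:,0]<-86)&(P[:,0]>-140)&(np.abs(P[:,1]+45)<44)&(P[:,2]>5)&(P[:,2]<55);Q=P[m]
    for y in(-85,-75,-65,-25,-15,-5):
        q=Q[np.abs(Q[:,1]-y)<5]; print(n,y,len(q),np.percentile(q[:,0],[2,25,50]).round(1) if len(q) else '')
E
```

```text
t 3.8 safe [-104.2  -48.1   34. ] world [ 499.7 -147.3   64. ] F_safe [-4.2 -0.4  1.8] w 0.1 j [-0.48  0.16  2.07 -0.    0.92  0.75]
tool axes in safe [[1.0, -0.004, -0.003], [-0.004, -1.0, 0.001], [-0.003, -0.001, -1.0]]
top -85 0 
top -75 0 
top -65 0 
top -25 0 
top -15 0 
top -5 0 
scene -85 0 
scene -75 0 
scene -65 9 [-109.  -107.9 -106.2]
scene -25 0 
scene -15 0 
scene -5 0
```

View pics/scene_2.png

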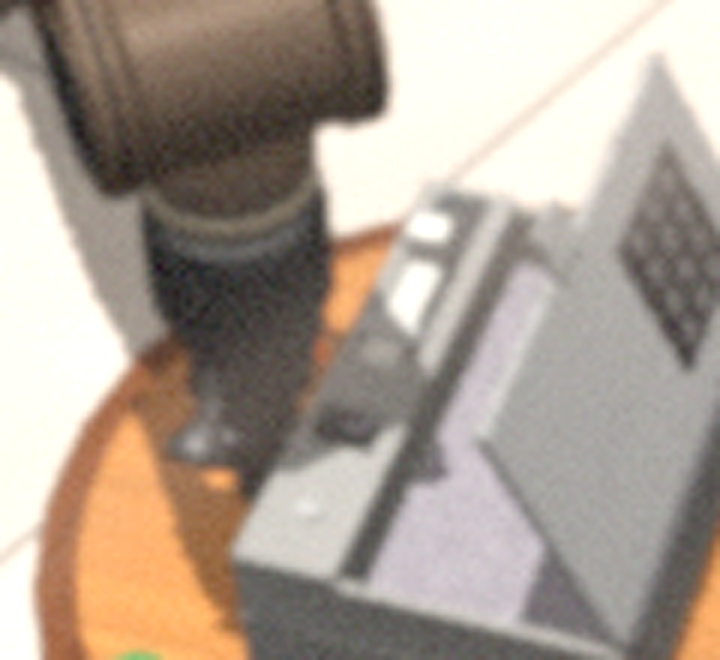

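The drawer is nearly home and no longer visible beyond the deck's edge. I'll push until there is firm resistance.

Emit:
carry_out(deltas=[[[0,0,0],[0.2,0,0],-1],[[0,0,0],[0.2,0,0],-1],[[0,0,0],[0,0,0],-1]])

```text
t: 4.2
tool_pos: [499.7, -147.2, 64.0]
ee_rot: [0.985, 0.172, -0.007, -0.0]
ft_force: [-18.5, -7.8, 10.4]
width: 0.1
```

```bash
python3 st.py
```

```text
t 4.2 safe [-104.1  -48.    34. ] world [ 499.7 -147.2   64. ] F_safe [-20.   -1.1  10.4] w 0.1 j [-0.48  0.16  2.06 -0.01  0.93  0.75]
tool axes in safe [[1.0, -0.001, -0.014], [-0.001, -1.0, 0.003], [-0.014, -0.003, -1.0]]
```

The tip has stopped at -104, which puts the plate at about -92, with 20 N of force. That means the drawer is home. Back off, rise and check.

Emit:
carry_out(deltas=[[[0,0,0],[0,0,0],-1],[[0,0,0],[-2,0,0],-1],[[0,0,0],[-2.5,0,-1],-1],[[0,0,0],[0,0,-3.5],-1],[[0,0,0],[0,0,-3.5],-1],[[0,0,0],[0,0,-3.5],-1],[[0,0,0],[0,0,-3.5],-1],[[0,0,0],[0,0,-3.5],-1]])

```text
t: 5.0
tool_pos: [462.6, -160.9, 251.1]
ee_rot: [0.985, 0.17, 0.002, 0.0]
ft_force: [1.2, 0.1, -0.8]
width: 0.2
```

```bash
python3 st.py;python3 - <<'E'
from cell import bot
from h import *
for n,b in(("top",(300,165,420,265,6)),("scene",(220,150,340,260,6))):
    f=bot.grab_frame(n);crop(f,*b,f"pics/{n}_3.png")
    P=w2s(cloud(f).reshape(-1,3));m=(P[:,0]<-83)&(P[:,0]>-140)&(np.abs(P[:,1]+45)<44)&(P[:,2]>8)&(P[:,2]<55);Q=P[m]
    print(n,len(Q),np.percentile(Q[:,0],[2,25,50]).round(1) if len(Q) else '')
E
```

```text
t 5.0 safe [-143.7  -48.2  221.1] world [ 462.6 -160.9  251.1] F_safe [ 1.2 -0.3 -0.8] w 0.2 j [-0.54 -0.15  2.    0.    1.29  0.68]
tool axes in safe [[1.0, -0.005, 0.003], [-0.005, -1.0, -0.001], [0.003, 0.001, -1.0]]
top 54 [-92.2 -91.5 -89.6]
scene 0
```

View pics/scene_3.png

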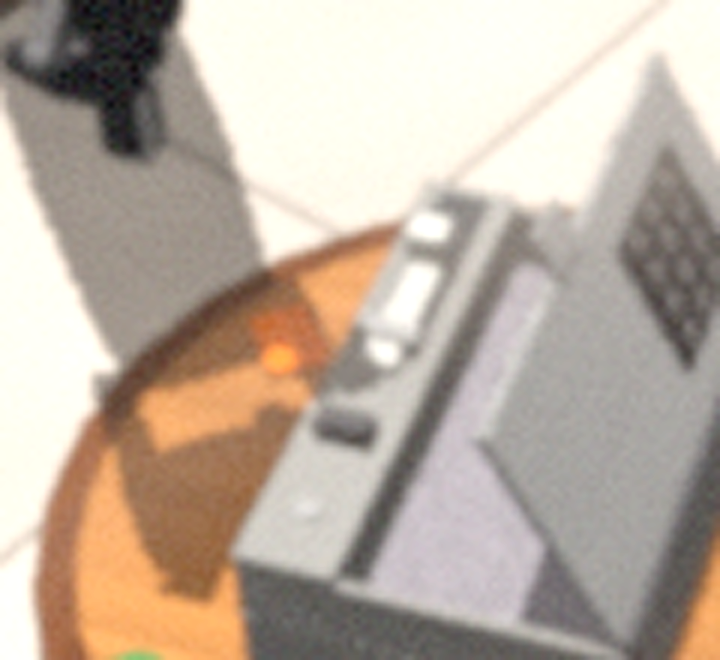

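The drawer is shut: depth puts the plate at -92 against -91 when home. Next, go over the lid to its back side.

Emit:
carry_out(deltas=[[[0,0,0],[2,-0.4,-1],-1],[[0,0,0],[2.8,-0.4,0],-1],[[0,0,0],[2.8,-0.4,0],-1],[[0,0,0],[2.8,-0.4,0],-1],[[0,0,0],[2.8,-0.4,0],-1],[[0,0,0],[2.8,-0.4,0],-1],[[0,0,0],[2.8,-0.4,0],-1],[[0,0,0],[2.6,-0.4,0],-1]])

```text
t: 5.9
tool_pos: [654.1, -57.9, 258.2]
ee_rot: [0.985, 0.171, 0.0, -0.001]
ft_force: [0.3, -0.4, -0.5]
width: -0.3
```

```bash
python3 st.py; python3 - <<'E'
import numpy as np
r=100
for a in np.radians([75,70,65,60,55,50,40,30,20,10,5,0]):
    print(np.degrees(a).round(),"tipcentre",(80-r*np.cos(a)+3*np.sin(a)+11).round(1),(82+r*np.sin(a)+3*np.cos(a)).round(1))
E
```

```text
t 5.9 safe [ 71.4 -16.6 228.2] world [654.1 -57.9 258.2] F_safe [ 0.1 -0.5 -0.5] w -0.3 j [-0.24  0.23  1.6   0.    1.32  0.98]
tool axes in safe [[1.0, -0.005, 0.001], [-0.005, -1.0, 0.001], [0.001, -0.001, -1.0]]
75.0 tipcentre 68.0 179.4
70.0 tipcentre 59.6 177.0
65.0 tipcentre 51.5 173.9
60.0 tipcentre 43.6 170.1
55.0 tipcentre 36.1 165.6
50.0 tipcentre 29.0 160.5
40.0 tipcentre 16.3 148.6
30.0 tipcentre 5.9 134.6
20.0 tipcentre -1.9 119.0
10.0 tipcentre -7.0 102.3
5.0 tipcentre -8.4 93.7
0.0 tipcentre -9.0 85.0
```

Emit:
carry_out(deltas=[[[0,0,0],[0,0,2],-1],[[0,0,0],[0,0,2],-1],[[0,0,0],[0,0,1.5],-1],[[0,0,0],[0,0,0],-1],[[0,0,0],[-1,0,0],-1],[[0,0,0],[-1,0,0],-1],[[0,0,0],[-0.8,0,0.3],-1],[[0,0,0],[-0.7,0,0.4],-1]])

```text
t: 6.7
tool_pos: [620.7, -71.2, 199.9]
ee_rot: [0.985, 0.17, 0.003, 0.001]
ft_force: [1.8, 1.3, 3.7]
width: 0.2
```

```bash
python3 st.py;python3 - <<'E'
from cell import bot
from h import *
crop(bot.grab_frame("scene"),260,120,400,250,5,"pics/scene_4.png")
E
```

```text
t 6.7 safe [ 35.5 -17.7 169.9] world [620.7 -71.2 199.9] F_safe [2.1 0.6 3.7] w 0.2 j [-0.28  0.2   1.74  0.    1.2   0.95]
tool axes in safe [[1.0, -0.005, 0.006], [-0.005, -1.0, -0.003], [0.006, 0.003, -1.0]]
```

View pics/scene_4.png

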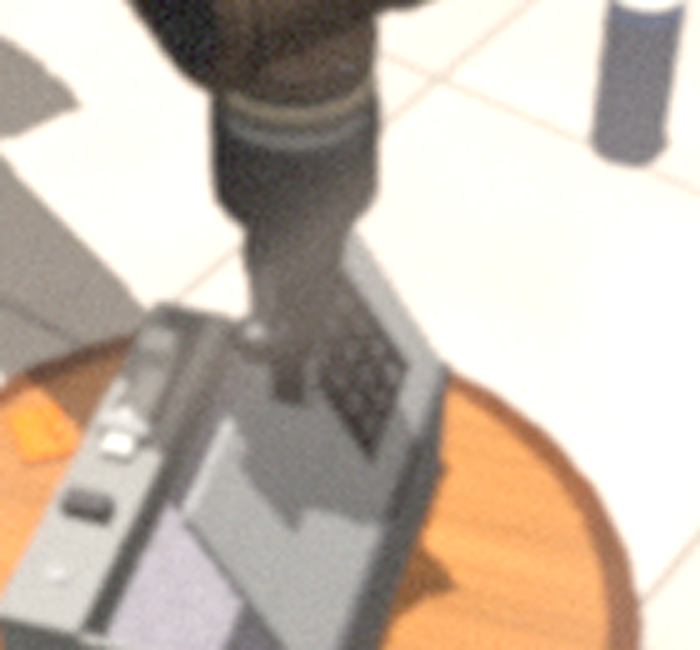

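The camera looks from behind the safe. The fingers at crop (290,385) are on the lid's outer face and the lid is moving. Follow the arc.

Emit:
carry_out(deltas=[[[0,0,0],[-0.6,0,0.7],-1],[[0,0,0],[-0.6,0,0.7],-1],[[0,0,0],[-0.6,0,0.7],-1],[[0,0,0],[-0.5,0,0.7],-1],[[0,0,0],[-0.5,0,0.7],-1],[[0,0,0],[-0.4,0,0.7],-1],[[0,0,0],[-0.3,0,0.7],-1],[[0,0,0],[0,0,0],-1]])

```text
t: 7.55
tool_pos: [586.3, -83.1, 147.9]
ee_rot: [0.985, 0.17, -0.0, 0.0]
ft_force: [0.4, -0.0, 0.8]
width: -0.2
```

```bash
python3 st.py
```

```text
t 7.55 safe [ -0.9 -17.2 117.9] world [586.3 -83.1 147.9] F_safe [ 0.4 -0.2  0.8] w -0.2 j [-0.31  0.19  1.85 -0.    1.1   0.92]
tool axes in safe [[1.0, -0.005, -0.001], [-0.005, -1.0, -0.0], [-0.001, 0.0, -1.0]]
```

Emit:
carry_out(deltas=[[[0,0,0],[-0.3,0,0.7],-1],[[0,0,0],[-0.2,0,0.7],-1],[[0,0,0],[-0.2,0,0.7],-1],[[0,0,0],[0,0,0.5],-1],[[0,0,0],[0,0,0.3],-1],[[0,0,0],[0,0,0.3],-1],[[0,0,0],[0,0,0],-1]])

```text
t: 8.25
tool_pos: [579.7, -84.5, 115.2]
ee_rot: [0.985, 0.17, -0.001, -0.001]
ft_force: [0.0, -0.5, 0.6]
width: 0.1
```

```bash
python3 st.py
```

```text
t 8.25 safe [ -7.6 -16.3  85.2] world [579.7 -84.5 115.2] F_safe [-0.1 -0.5  0.6] w 0.1 j [-0.32  0.22  1.89  0.    1.04  0.91]
tool axes in safe [[1.0, -0.005, -0.001], [-0.005, -1.0, 0.002], [-0.001, -0.002, -1.0]]
```

Press further in small steps, until the stop.

Emit:
carry_out(deltas=[[[0,0,0],[0,0,0.2],-1],[[0,0,0],[0,0,0.2],-1],[[0,0,0],[0,0,0],-1],[[0,0,0],[0,0,0],-1]])

```text
t: 8.65
tool_pos: [579.8, -84.5, 115.0]
ee_rot: [0.985, 0.171, -0.001, -0.001]
ft_force: [-8.4, 0.9, 14.8]
width: -0.2
```

```bash
python3 st.py
```

```text
t 8.65 safe [ -7.5 -16.3  85. ] world [579.8 -84.5 115. ] F_safe [-7.6  3.7 14.8] w -0.2 j [-0.32  0.22  1.89 -0.    1.04  0.91]
tool axes in safe [[1.0, -0.004, -0.002], [-0.004, -1.0, 0.002], [-0.002, -0.002, -1.0]]
```

Emit:
carry_out(deltas=[[[0,0,0],[0,0,0.2],-1],[[0,0,0],[0,0,0],-1],[[0,0,0],[0,0,0],-1],[[0,0,0],[0,0,-2],-1],[[0,0,0],[0,0,-3],-1],[[0,0,0],[-1,-2.5,-3],-1],[[0,0,0],[-1,-2.5,-2],-1],[[0,0,0],[0,0,0],-1]])

```text
t: 9.45
tool_pos: [544.7, -42.4, 213.2]
ee_rot: [0.985, 0.172, 0.002, 0.0]
ft_force: [0.2, -1.0, -0.4]
width: -0.1
```

```bash
python3 st.py;python3 - <<'E'
from cell import bot
from h import *
for n,b in(("top",(260,125,420,285,3.7)),("scene",(240,150,380,270,5))):
    f=bot.grab_frame(n);crop(f,*b,f"pics/{n}_5.png")
    P=w2s(cloud(f).reshape(-1,3))
    for x in(-30,-10,20,50):
        m=(np.abs(P[:,0]-x)<8)&(P[:,1]<-50)&(P[:,1]>-112)&(P[:,2]>40)&(P[:,2]<200);print(n,x,m.sum(),np.median(P[m,2]).round(1))
    m=(np.abs(P[:,0]+62)<20)&(P[:,1]<115)&(P[:,1]>20)&(P[:,2]>106)&(P[:,2]<116);print("stud",m.sum(),np.median(P[m],0).round(1),np.percentile(P[m],[5,95],axis=0).round(1).tolist())
E
```

```text
t 9.45 safe [-26.2  35.2 183.2] world [544.7 -42.4 213.2] F_safe [-0.1 -1.  -0.4] w -0.1 j [-0.26  0.02  1.91  0.    1.21  0.96]
tool axes in safe [[1.0, -0.002, 0.004], [-0.002, -1.0, -0.001], [0.004, 0.001, -1.0]]
top -30 92 86.2
top -10 64 86.3
top 20 45 86.2
top 50 121 85.7
  return _methods._mean(a, axis=axis, dtype=dtype,
  ret = um.true_divide(
Traceback (most recent call last):
IndexError: index -1 is out of bounds for axis 0 with size 0
```

The lid is flat at 86 mm, level with the deck, so it is shut. Move beside the stud on its +y side.

Emit:
carry_out(deltas=[[[0,0,0],[-1.2,-2.2,0],-1],[[0,0,0],[-1.2,-2.2,0],-1],[[0,0,0],[-1.2,-2.3,0],-1],[[0,0,0],[0,0,2],-1],[[0,0,0],[0,0,2],-1],[[0,0,0],[0,0,2],-1],[[0,0,0],[0,0,0],-1]])

```text
t: 10.2
tool_pos: [485.3, 6.9, 145.4]
ee_rot: [0.985, 0.17, -0.005, -0.002]
ft_force: [0.4, -0.3, -0.2]
width: -0.4
```

```bash
python3 st.py;python3 - <<'E'
from cell import bot
from h import *
for n,b in(("top",(260,125,420,285,3.7)),("scene",(240,150,380,270,5))):
    f=bot.grab_frame(n);crop(f,*b,f"pics/{n}_6.png")
E
```

```text
t 10.2 safe [-65.3 101.8 115.4] world [485.3   6.9 145.4] F_safe [ 0.3 -0.4 -0.2] w -0.4 j [-0.2  -0.04  2.1   0.    1.09  1.03]
tool axes in safe [[1.0, -0.005, -0.008], [-0.005, -1.0, 0.005], [-0.008, -0.005, -1.0]]
```

View pics/scene_6.png

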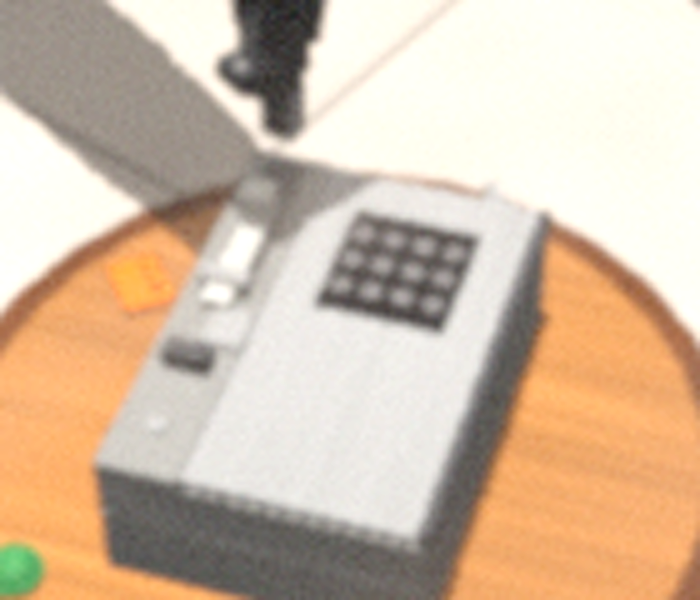

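The lid is shut with its tongue at (225,325). The stud is at (258,188), with the fingertip on its far (+y) side. Lower the tip and push.

Emit:
carry_out(deltas=[[[0,0,0],[0.1,0,1.6],-1],[[0,0,0],[0.1,0,0],-1],[[0,0,0],[0,0.8,0],-1],[[0,0,0],[0,0.8,0],-1],[[0,0,0],[0,0.8,0],-1],[[0,0,0],[0,0.8,0],-1],[[0,0,0],[0,0.8,0],-1],[[0,0,0],[0,0,0],-1]])

```text
t: 11.1
tool_pos: [504.6, -32.0, 135.0]
ee_rot: [0.985, 0.17, 0.001, 0.001]
ft_force: [0.5, -1.7, 2.6]
width: 0.2
```

```bash
python3 st.py
```

```text
t 11.1 safe [-60.4  58.6 105. ] world [504.6 -32.  135. ] F_safe [-0.2 -1.8  2.6] w 0.2 j [-0.26  0.01  2.07 -0.    1.06  0.97]
tool axes in safe [[1.0, -0.005, 0.001], [-0.005, -1.0, -0.002], [0.001, 0.002, -1.0]]
```

```bash
python3 st.py;python3 - <<'E'
from cell import bot
from h import *
for n,b in(("top",(290,185,390,265,7)),("scene",(260,150,350,240,6.5))):
    f=bot.grab_frame(n);crop(f,*b,f"pics/{n}_7.png")
E
```

```text
t 11.1 safe [-60.4  58.6 105. ] world [504.6 -32.  135. ] F_safe [-0.2 -1.8  2.6] w 0.2 j [-0.26  0.01  2.07 -0.    1.06  0.97]
tool axes in safe [[1.0, -0.005, 0.001], [-0.005, -1.0, -0.002], [0.001, 0.002, -1.0]]
```

View pics/scene_7.png

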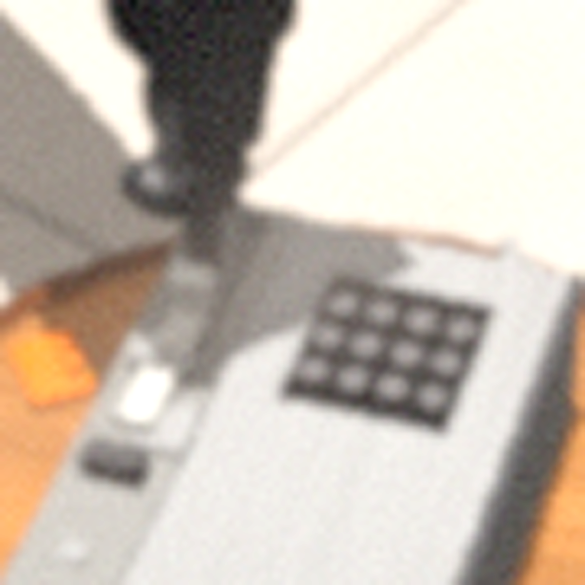

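View pics/top_7.png

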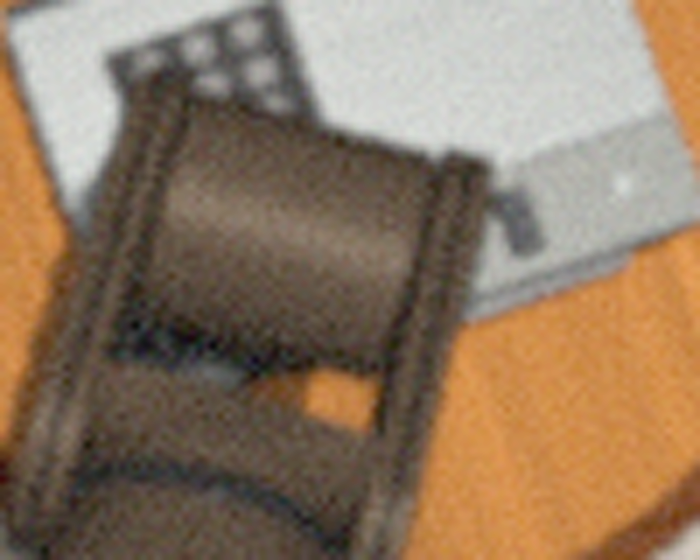

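The bar is sliding: its bright end is past the strap, at (148,390). Carry on.

Emit:
carry_out(deltas=[[[0,0,0],[-0.2,0.4,0.3],-1],[[0,0,0],[0,0.4,0],-1],[[0,0,0],[0,0.4,0],-1],[[0,0,0],[0,0.3,0],-1],[[0,0,0],[0,0.3,0],-1],[[0,0,0],[0,0,0],-1]])

```text
t: 11.8
tool_pos: [509.9, -46.9, 134.8]
ee_rot: [0.985, 0.17, 0.003, -0.001]
ft_force: [-0.8, 7.0, 12.7]
width: -0.2
```

```bash
python3 st.py
```

```text
t 11.8 safe [-60.4  42.9 104.8] world [509.9 -46.9 134.8] F_safe [ 1.7  6.8 12.7] w -0.2 j [-0.29  0.03  2.06  0.01  1.05  0.93]
tool axes in safe [[1.0, -0.005, 0.006], [-0.005, -1.0, 0.001], [0.006, -0.001, -1.0]]
```

Emit:
carry_out(deltas=[[[0,0,0],[0,0,-0.3],-1],[[0,0,0],[0,0.2,0],-1],[[0,0,0],[0,0,0],-1]])

```text
t: 12.1
tool_pos: [508.1, -47.7, 135.0]
ee_rot: [0.985, 0.17, -0.0, -0.003]
ft_force: [-2.0, 8.9, 7.7]
width: -0.3
```

```bash
python3 st.py;python3 - <<'E'
from cell import bot
from h import *
for n,b in(("scene",(260,150,350,240,6.5)),):
    f=bot.grab_frame(n);crop(f,*b,f"pics/{n}_8.png")
    P=w2s(cloud(f))
    for v in range(176,214,3): print(v,[(u,P[v,u].round(0).astype(int).tolist()) for u in (284,288,292)])
E
```

```text
t 12.1 safe [-62.3  42.7 105. ] world [508.1 -47.7 135. ] F_safe [1.2 9.1 7.7] w -0.3 j [-0.3   0.03  2.06  0.01  1.06  0.93]
tool axes in safe [[1.0, -0.005, 0.001], [-0.005, -1.0, 0.006], [0.001, -0.006, -1.0]]
176 [(284, [-58, 4, 200]), (288, [-53, 16, 191]), (292, [-46, 26, 185])]
179 [(284, [-57, 0, 194]), (288, [-58, 26, 171]), (292, [-46, 24, 177])]
182 [(284, [-51, -16, 200]), (288, [-59, 28, 159]), (292, [-51, 35, 155])]
185 [(284, [-50, -20, 194]), (288, [-50, 6, 170]), (292, [-50, 31, 148])]
188 [(284, [-127, 161, 1]), (288, [-50, 5, 162]), (292, [-51, 33, 136])]
191 [(284, [-122, 148, 1]), (288, [-59, 26, 130]), (292, [-51, 33, 125])]
194 [(284, [-83, 55, 85]), (288, [-60, 27, 118]), (292, [-52, 36, 112])]
197 [(284, [-69, 19, 111]), (288, [-58, 21, 112]), (292, [-58, 49, 87])]
200 [(284, [-69, 19, 101]), (288, [-58, 18, 105]), (292, [-54, 37, 88])]
203 [(284, [-66, 11, 98]), (288, [-59, 19, 92]), (292, [-51, 29, 85])]
206 [(284, [-63, 2, 96]), (288, [-52, 3, 99]), (292, [-47, 16, 87])]
209 [(284, [-60, -6, 94]), (288, [-53, 4, 86]), (292, [-44, 9, 84])]
212 [(284, [-57, -15, 92]), (288, [-48, -11, 91]), (292, [-40, -3, 85])]
```

View pics/scene_8.png

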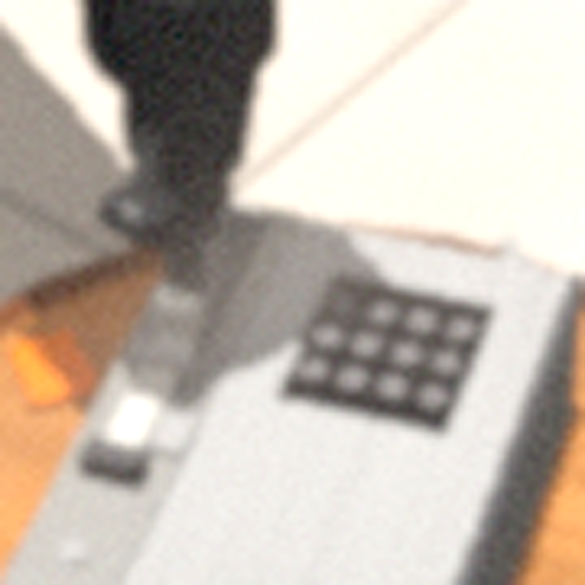

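The bar is across the tongue and almost in the keeper, with the stud near y ≈ 20. I'll push on to a hard stop.

Emit:
carry_out(deltas=[[[0,0,0],[0,0.2,-0.1],-1],[[0,0,0],[0,0.2,0],-1],[[0,0,0],[0,0,0],-1]])

```text
t: 12.45
tool_pos: [508.2, -48.0, 135.1]
ee_rot: [0.986, 0.169, -0.001, -0.007]
ft_force: [-2.9, 18.6, 7.8]
width: -0.1
```

```bash
python3 st.py
```

```text
t 12.45 safe [-62.4  42.4 105.1] world [508.2 -48.  135.1] F_safe [ 3.6 18.5  7.8] w -0.1 j [-0.3   0.03  2.05  0.01  1.07  0.92]
tool axes in safe [[1.0, -0.007, 0.0], [-0.007, -1.0, 0.015], [0.0, -0.015, -1.0]]
```

Emit:
carry_out(deltas=[[[0,0,0],[0,0.2,-0.1],-1],[[0,0,0],[0,0,0],-1],[[0,0,0],[0,0,0],-1]])

```text
t: 12.75
tool_pos: [508.2, -48.1, 135.1]
ee_rot: [0.986, 0.169, -0.002, -0.009]
ft_force: [-1.8, 22.6, 7.1]
width: -0.4
```

```bash
python3 st.py
```

```text
t 12.75 safe [-62.5  42.3 105.1] world [508.2 -48.1 135.1] F_safe [ 6.  21.9  7.1] w -0.4 j [-0.3   0.03  2.05  0.02  1.07  0.92]
tool axes in safe [[1.0, -0.007, -0.0], [-0.007, -1.0, 0.019], [-0.0, -0.019, -1.0]]
```

Emit:
carry_out(deltas=[[[0,0,0],[0,-2,0],-1],[[0,0,0],[0,-2,-1],-1],[[0,0,0],[0,-1,-3],-1],[[0,0,0],[0,-3,-3.5],-1],[[0,0,0],[-2.5,-3,-3],-1],[[0,0,0],[-2.5,-3,-3],-1],[[0,0,0],[0,-3,0],-1],[[0,0,0],[0,-3,0],-1]])

```text
t: 13.55
tool_pos: [395.3, 116.4, 272.1]
ee_rot: [0.985, 0.17, 0.001, 0.001]
ft_force: [0.1, -0.0, -0.6]
width: -0.1
```

```bash
python3 st.py;python3 - <<'E'
from cell import bot
from h import *
for n,b in(("scene",(260,150,350,240,6.5)),("top",(260,125,420,285,3.7))):
    f=bot.grab_frame(n);crop(f,*b,f"pics/{n}_9.png");pickle.dump(f,open(f"pics/{n}9.pkl","wb"))
    P=w2s(cloud(f).reshape(-1,3));m=(np.abs(P[:,0]+62)<15)&(P[:,1]<70)&(P[:,1]>-30)&(P[:,2]>103)&(P[:,2]<118)
    print(n,m.sum(),np.median(P[m],0).round(1) if m.any() else '')
    if m.any(): print(np.percentile(P[m],[3,97],axis=0).round(1).tolist())
E
```

```text
t 13.55 safe [-112.6  235.4  242.1] world [395.3 116.4 272.1] F_safe [ 0.1 -0.1 -0.6] w -0.1 j [ 0.04 -0.37  2.13 -0.    1.37  1.27]
tool axes in safe [[1.0, -0.005, 0.002], [-0.005, -1.0, -0.001], [0.002, 0.001, -1.0]]
scene 46 [-62.3  23.4 109.8]
[[-72.2, 17.3, 104.5], [-54.9, 34.5, 114.0]]
top 39 [-63.6  30.8 112. ]
[[-71.2, 23.5, 107.9], [-55.7, 37.9, 115.9]]
```

View pics/scene_9.png

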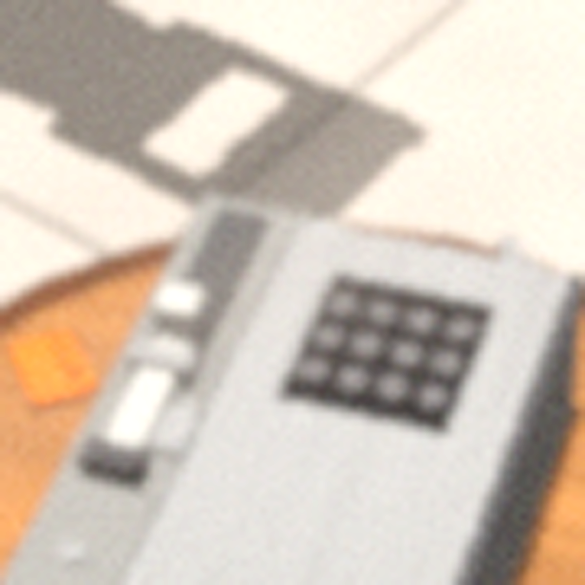

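View pics/top_9.png

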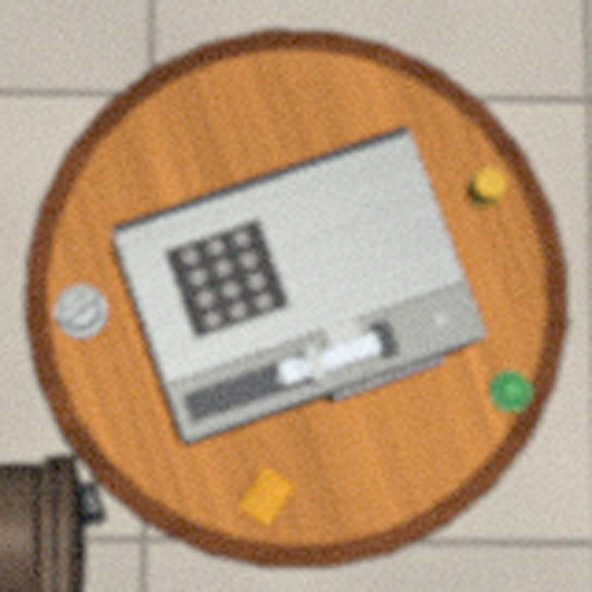

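The bar meets the keeper and the stud is beside the strap. The stud's travel is what decides it, so I'll measure that carefully against the first pictures.

```bash
python3 - <<'E'
from h import *
f0,f9=load("scene0"),load("scene9"); t0,t9=load("top0"),load("top9")
for nm,f in(("s0",f0),("s9",f9)):
    P=w2s(cloud(f).reshape(-1,3));m=(np.abs(P[:,0]+62)<15)&(P[:,1]<80)&(P[:,1]>-30)&(P[:,2]>107)&(P[:,2]<118)
    print(nm,m.sum(),P[m].mean(0).round(1),np.percentile(P[m][:,1],[5,50,95]).round(1))
def ov(f,sy,box,name,s=8):
    x0,y0,x1,y1=box
    im=cv2.resize(f["image"][y0:y1,x0:x1,::-1],None,fx=s,fy=s,interpolation=cv2.INTER_CUBIC);im=cv2.convertScaleAbs(im,alpha=1.4)
    def line(A,B,c):
        p=proj(f,s2w([A,B]));p=((p-[x0,y0]+.5)*s).astype(int);cv2.line(im,tuple(map(int,p[0])),tuple(map(int,p[1])),c,1)
    def rect(x,y,dx,dy,z,c):
        q=[(x-dx,y-dy,z),(x+dx,y-dy,z),(x+dx,y+dy,z),(x-dx,y+dy,z)]
        for i in range(4): line(q[i],q[(i+1)%4],c)
    rect(-62.5,sy,9,8,111.5,(0,0,255)); 
    line((-85,10,97),(-40,10,97),(255,0,0)); line((-85,-46,97),(-40,-46,97),(0,160,0))
    cv2.imwrite(name,im)
ov(f0,56.6,(265,175,325,235),"pics/o_s0.png");ov(f9,20,(265,175,325,235),"pics/o_s9.png")
ov(t9,20,(300,200,380,250),"pics/o_t9.png");ov(t0,56.6,(300,200,380,250),"pics/o_t0.png")
a=np.hstack([cv2.imread("pics/o_s0.png")[:,:390],cv2.imread("pics/o_s9.png")[:,:390]]);cv2.imwrite("pics/o_s.png",a)
b=np.vstack([cv2.imread("pics/o_t0.png")[60:360],cv2.imread("pics/o_t9.png")[60:360]]);cv2.imwrite("pics/o_t.png",b)
E
```

```text
s0 32 [-63.1  57.3 111.6] [50.5 57.  64.9]
s9 35 [-62.4  25.8 110.7] [18.8 26.  33.9]
```

View pics/o_s.png

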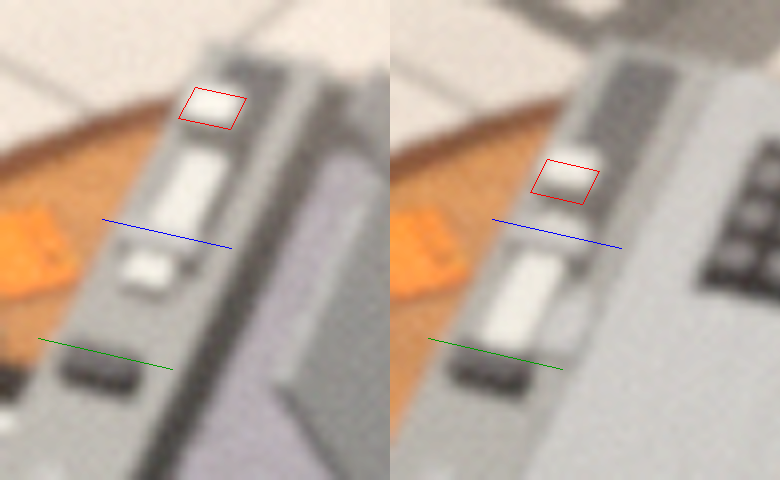

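View pics/o_t.png

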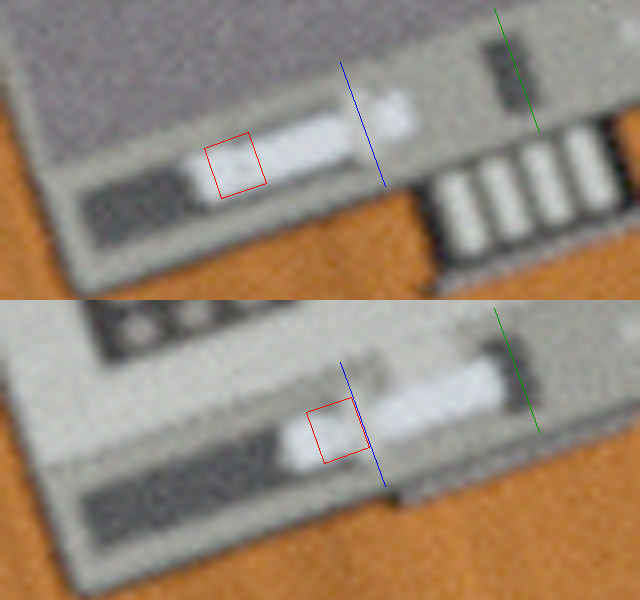

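```bash
python3 - <<'E'
from h import *
for n in("scene0","scene9","top9"):
    P=w2s(cloud(load(n)).reshape(-1,3));out=[]
    for y in range(-66,118,4):
        m=(np.abs(P[:,0]+62.5)<6)&(np.abs(P[:,1]-y)<2.5)&(P[:,2]>70)&(P[:,2]<125)
        out.append((y,int(np.median(P[m,2]).round()) if m.sum() else None))
    print(n,out)
E
```

```text
scene0 [(-66, 86), (-62, 86), (-58, 87), (-54, 94), (-50, 97), (-46, 97), (-42, 95), (-38, None), (-34, 86), (-30, 86), (-26, 86), (-22, 85), (-18, 86), (-14, 85), (-10, 89), (-6, 92), (-2, 93), (2, 97), (6, 98), (10, 99), (14, 96), (18, 93), (22, 92), (26, 93), (30, 94), (34, 94), (38, 94), (42, 93), (46, 94), (50, 103), (54, 103), (58, 113), (62, 112), (66, 112), (70, None), (74, 90), (78, 89), (82, 88), (86, 87), (90, 88), (94, 89), (98, 88), (102, 88), (106, 88), (110, 87), (114, 85)]
scene9 [(-66, 87), (-62, 86), (-58, 86), (-54, 92), (-50, 97), (-46, 97), (-42, 96), (-38, 94), (-34, 93), (-30, 95), (-26, 92), (-22, 92), (-18, 93), (-14, 93), (-10, 94), (-6, 94), (-2, 92), (2, 94), (6, 97), (10, 97), (14, 94), (18, 101), (22, 108), (26, 112), (30, 112), (34, 111), (38, 87), (42, 90), (46, 89), (50, 87), (54, 87), (58, 87), (62, 87), (66, 89), (70, 88), (74, 88), (78, 88), (82, 88), (86, 88), (90, 89), (94, 89), (98, 89), (102, 89), (106, 88), (110, 86), (114, 85)]
top9 [(-66, 86), (-62, 86), (-58, 86), (-54, 86), (-50, 100), (-46, 98), (-42, 98), (-38, 93), (-34, 96), (-30, 95), (-26, 96), (-22, 96), (-18, 96), (-14, 94), (-10, 96), (-6, 93), (-2, 95), (2, 95), (6, 97), (10, 99), (14, 97), (18, 92), (22, 114), (26, 114), (30, 112), (34, 112), (38, 105), (42, 87), (46, 87), (50, 87), (54, 90), (58, 89), (62, 89), (66, 88), (70, 90), (74, 90), (78, 88), (82, 88), (86, 89), (90, 90), (94, 90), (98, 90), (102, 90), (106, 88), (110, 88), (114, 86)]
```

The depth profiles show the stud's -y face at about 18 mm, against the strap's edge at about 14-16 mm, and the bar end under the keeper at about -42. The stud moved about 32 mm. The fingertip was a little high (105), so I'll repeat the push with the tip lower to be sure of the stop.

Emit:
carry_out(deltas=[[[0,0,0],[1,3,0.6],-1],[[0,0,0],[1,3,0.6],-1],[[0,0,0],[1,3,0.8],-1],[[0,0,0],[1,3,1],-1],[[0,0,0],[1,3,1],-1],[[0,0,0],[0,0,2],-1],[[0,0,0],[0,0,2],-1],[[0,0,0],[0,0,0],-1]])

```text
t: 14.45
tool_pos: [491.1, -9.3, 186.9]
ee_rot: [0.985, 0.17, -0.004, -0.001]
ft_force: [-0.3, 0.7, 0.5]
width: 0.0
```

```bash
python3 st.py
```

```text
t 14.45 safe [-65.3  84.6 156.9] world [491.1  -9.3 186.9] F_safe [-0.   0.8  0.5] w 0.0 j [-0.23 -0.08  2.06 -0.    1.17  1.  ]
tool axes in safe [[1.0, -0.006, -0.008], [-0.006, -1.0, 0.004], [-0.008, -0.004, -1.0]]
```

Emit:
carry_out(deltas=[[[0,0,0],[0.1,0,2],-1],[[0,0,0],[0,0,2],-1],[[0,0,0],[0,0,1.2],-1],[[0,0,0],[0,0,0],-1],[[0,0,0],[0,0,0],-1]])

```text
t: 14.95
tool_pos: [494.9, -8.4, 139.9]
ee_rot: [0.985, 0.171, 0.0, 0.0]
ft_force: [-0.0, -0.0, 0.0]
width: 0.1
```

```bash
python3 st.py
```

```text
t 14.95 safe [-61.4  84.1 109.9] world [494.9  -8.4 139.9] F_safe [-0.  0.  0.] w 0.1 j [-0.22 -0.02  2.09 -0.    1.07  1.01]
tool axes in safe [[1.0, -0.004, 0.0], [-0.004, -1.0, -0.0], [0.0, 0.0, -1.0]]
```

Emit:
carry_out(deltas=[[[0,0,0],[0,0,0.6],-1],[[0,0,0],[0,0,0.6],-1],[[0,0,0],[0,0,0],-1],[[0,0,0],[-0.1,1,0],-1],[[0,0,0],[0,1,0],-1],[[0,0,0],[0,0.8,0],-1],[[0,0,0],[0,0.5,0],-1],[[0,0,0],[0,0,0],-1]])

```text
t: 15.75
tool_pos: [505.0, -40.4, 127.4]
ee_rot: [0.985, 0.17, 0.0, -0.0]
ft_force: [0.2, -1.2, 0.3]
width: -0.1
```

```bash
python3 st.py
```

```text
t 15.75 safe [-62.8  50.6  97.4] world [505.  -40.4 127.4] F_safe [-0.2 -1.2  0.3] w -0.1 j [-0.28  0.03  2.07  0.    1.04  0.95]
tool axes in safe [[1.0, -0.006, 0.0], [-0.006, -1.0, 0.0], [0.0, -0.0, -1.0]]
```

Emit:
carry_out(deltas=[[[0,0,0],[0,0.4,0],-1],[[0,0,0],[0,0.4,0],-1],[[0,0,0],[0,0.3,0],-1],[[0,0,0],[0,0,0],-1]])

```text
t: 16.15
tool_pos: [505.3, -41.7, 127.3]
ee_rot: [0.986, 0.169, -0.003, -0.011]
ft_force: [-8.0, 26.1, 11.8]
width: 0.5
```

```bash
python3 st.py
```

```text
t 16.15 safe [-63.   49.3  97.3] world [505.3 -41.7 127.3] F_safe [ 1.3 27.2 11.8] w 0.5 j [-0.29  0.04  2.06  0.02  1.06  0.93]
tool axes in safe [[1.0, -0.008, -0.003], [-0.008, -1.0, 0.022], [-0.003, -0.022, -1.0]]
```

This is a firm stop: 27 N with no travel. The tip face puts the stud at about 26, the same as depth. Retreat clear and do the final checks.

Emit:
carry_out(deltas=[[[0,0,0],[0,-1.5,0],-1],[[0,0,0],[0,-2,-1],-1],[[0,0,0],[0,-1,-3],-1],[[0,0,0],[0,-3,-3.5],-1],[[0,0,0],[-2.5,-3,-3],-1],[[0,0,0],[-2.5,-3,-3],-1],[[0,0,0],[0,-3,0],-1],[[0,0,0],[0,-3,0],-1]])

```text
t: 16.95
tool_pos: [395.6, 117.5, 264.2]
ee_rot: [0.985, 0.17, 0.002, 0.001]
ft_force: [0.2, 0.1, -0.7]
width: -0.0
```

Emit:
carry_out(deltas=[[[0,0,0],[0,0,0],-1],[[0,0,0],[0,0,0],-1],[[0,0,0],[0,0,0],-1]])

```text
t: 17.25
tool_pos: [396.0, 116.2, 262.1]
ee_rot: [0.985, 0.17, -0.0, 0.0]
ft_force: [-0.5, 0.7, -0.2]
width: 0.2
```

```bash
python3 st.py; python3 - <<'E'
from cell import bot
from h import *
for n in("scene","top"):
    f=bot.grab_frame(n);cv2.imwrite(f"pics/{n}_10.png",f["image"][:,:,::-1])
    P=w2s(cloud(f).reshape(-1,3))
    m=(np.abs(P[:,0]+62)<15)&(P[:,1]<80)&(P[:,1]>-30)&(P[:,2]>107)&(P[:,2]<118);print(n,"stud",P[m].mean(0).round(1))
    m=(P[:,0]<-83)&(P[:,0]>-140)&(np.abs(P[:,1]+45)<44)&(P[:,2]>8)&(P[:,2]<55);print("drawer",np.percentile(P[m,0],2).round(1) if m.any() else '-')
    print("lid",[np.median(P[(np.abs(P[:,0]-x)<8)&(np.abs(P[:,1]+80)<30)&(P[:,2]>60)&(P[:,2]<150),2]).round(1) for x in(-60,-30,0,30,60)])
    d=cv2.absdiff(f["image"],load(n+"0")["image"]).max(2)
    if n=="top":
        for k,(u,v) in dict(knob=(282,209),plug=(392,174),cover=(332,259),lens=(398,230),pack=(459,185),driver=(447,238),spray=(165,217)).items(): print(k,d[v-9:v+10,u-9:u+10].mean().round(1))
E
```

```text
t 17.25 safe [-112.   235.   232.1] world [396.  116.2 262.1] F_safe [-0.3  0.8 -0.2] w 0.2 j [ 0.04 -0.36  2.14 -0.    1.35  1.27]
tool axes in safe [[1.0, -0.005, -0.0], [-0.005, -1.0, -0.001], [-0.0, 0.001, -1.0]]
scene stud [-62.7  24.6 111.3]
drawer -
lid [np.float64(85.9), np.float64(85.7), np.float64(85.3), np.float64(85.5), np.float64(85.5)]
top stud [-63.6  30.5 112.5]
drawer -122.4
lid [np.float64(86.0), np.float64(86.0), np.float64(85.9), np.float64(86.0), np.float64(86.0)]
knob 5.1
plug 6.4
cover 6.5
lens 6.1
pack 5.7
driver 6.7
spray 6.1
```

View pics/top_10.png

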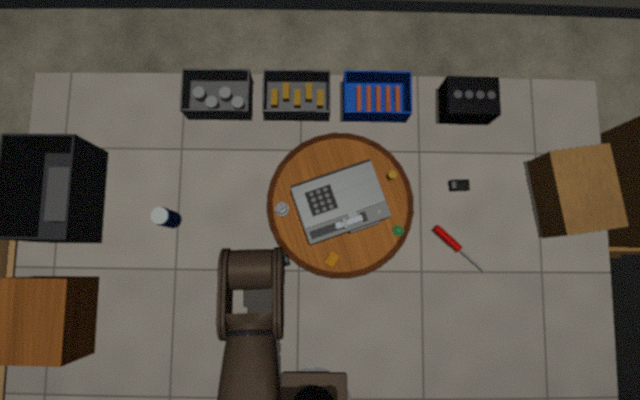

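All looks shut and the loose parts are where they were. The drawer reading of -122 is odd, though, so I'll check its distribution.

```bash
python3 - <<'E'
from cell import bot
from h import *
f=bot.grab_frame("top");C=cloud(f);P=w2s(C.reshape(-1,3))
m=(P[:,0]<-83)&(P[:,0]>-140)&(np.abs(P[:,1]+45)<44)&(P[:,2]>8)&(P[:,2]<60)
print(m.sum(),np.sort(P[m,0]).round(0)[:20],np.percentile(P[m,0],[10,50]));i=np.argsort(P[m,0])[:4];print(P[m][i].round(1),np.flatnonzero(m)[i]%640,np.flatnonzero(m)[i]//640)
crop(f,330,200,400,260,10,"pics/d11.png")
E
```

```text
86 [-111.  -96.  -92.  -92.  -92.  -92.  -92.  -92.  -92.  -92.  -92.  -92.
  -92.  -92.  -92.  -92.  -92.  -92.  -92.  -92.] [-91.94324346 -89.26329669]
[[-111.   -51.     8.3]
 [ -96.3  -53.2    8.7]
 [ -92.1   -8.3   39.6]
 [ -92.1  -27.7   28.9]] [368 367 353 359] [234 229 232 230]
```

View pics/d11.png

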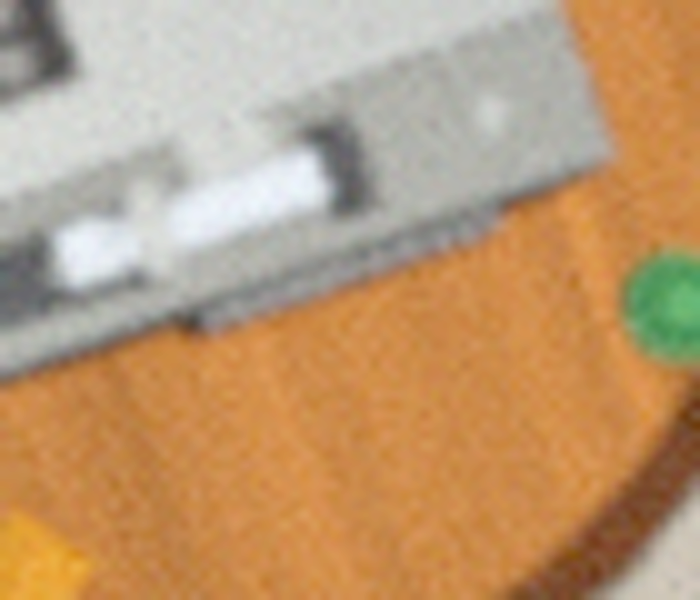

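The outliers were noisy turntable points near the lower height limit. The plate is at -92, so the drawer is home, and the bolt lies across the tongue with its end at the keeper.

```bash
python3 -c "
from cell import bot
print(bot.close_job())"
```

```text
the job is handed in; nothing more can be done
None
```

I pushed the drawer home, then the lid shut, then the bolt across, using only the closed fingertips. I handed the job in at about 17 s with the arm clear of everything. Each push ended against a firm stop.

| Part | Force at the stop | Last check |
|---|---|---|
| Drawer | 20 N | Plate measured at -92 mm, against -91 mm when home |
| Lid | 15 N or more | Level with the deck at about 86 mm, with no slope |
| Bolt | 22 N, then 27 N on a second push | Bar over the tongue, its end at the keeper |

- **Loose parts:** the seven spots I compared in the top view did not change beyond image noise.
- **Bolt:** it travelled about 32 mm, not the full 40 mm. I could not read its starting position directly. The firm stop and the stud ending almost against the strap suggest it started only partly drawn back.
- **Stud position:** the two cameras disagreed on where the stud ended, at 25 mm and 30 mm. They showed the same disagreement before the push.
- **Drawer reading:** one late value of -122 mm looked wrong. A repeat reading showed stray turntable points in the sample and the plate still at -92 mm.

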